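# Unlatch the shaker gate and take out the sample tin

## Task

Press down the yellow ball of the thumb lever on the shaker's guard gate so that the orange latch bar rises out of its catch, then swing the gate open towards you to about a right angle. Lift the red-lidded sample tin out by the knob on its lid, keeping it upright, and set it gently on the middle of the blue mat, leaving the gate standing open and the cups and white jar where they are.

Things in the scene. Friction and masses are not known exactly. Their poses are not given: they have to be found in the camera images.
- shaker: Fixed bench shaker. Origin: on the bench, middle of the gate opening; x into the machine, y left, z up. Light blue base plate (x -10 to 180, 360 wide, 20 mm high) carries the tin. Grey head with motor overhangs it: underside 295 mm above the bench, front face at x = 0, 170 mm deep, to 475 mm. Front posts 30 mm wide, centred at y = +-157 mm, opening 284 mm; thin guard bars at the sides.
- gate (a joint): Guard gate angle, rad: 0 shut, positive = swung out to the shaker's -x (clockwise from above), stop 1.9. Dark blue frame with steel rods, 278 wide, 14 thick, from 29 to 175 mm above the bench. Friction about 0.12 N m: it stays where left. With the latch down it can move only about 0.02 rad.
- gate_hinge (a point): Point on the gate's vertical hinge line (left side; shaker frame x = -7, y = +140 mm), 145 mm above the bench, the height of the latch pivot. Its axes turn with the gate: y along the gate towards the hinge, x through the gate, into the machine when shut.
- latch (a joint): Latch angle, rad: 0 = bar level in the catch (it falls back by its own weight), positive = bar lifted by pressing the ball down, stop 0.5; clear of the catch from about 0.2. Pivot axis horizontal, square to the gate, 200 mm from the hinge line, 145 mm above the bench. The lever takes about 1 N at the ball.
- bar_tip (a point): Outer end of the orange latch bar (8 x 14 mm section, mid-height): 115 mm from the pivot, past the gate's free edge, lying in a steel catch on the right-hand post that stands out to 40 mm in front of the opening, 131 to 153 mm above the bench. Bar and lever lie 13 to 21 mm in front of the gate's mid-plane.
- ball (a point): Centre of the yellow ball, 26 mm diameter, of the thumb lever: 58 mm from the pivot towards the hinge (142 mm from the hinge line along the gate), 60 mm in front of the gate's mid-plane on an 8 mm stem square to the gate, 145 mm above the bench with the latch down. It revolves on its stem. Pinch it from above or tilted.
- tin: Loose steel tin, 68 mm diameter, 75 tall, with red lid (71 diameter, to 85) and upright black knob, 24 mm diameter, from 85 to 128 mm; 0.2 to 0.45 kg. Origin: centre of its underside, z up. Starts on the base plate 46 to 60 mm behind the gate opening, under the head: reach the knob with the tool tilted about 45 degrees, pointing into the machine and down.
- tin_knob (a point): Point on the knob's axis, 112 mm above the tin's underside: the place to pinch.
- mat: Fixed blue square mat on the bench to the right of the shaker, 130 x 130 x 4 mm. Origin: centre of its underside.
- steel_cup: Loose steel cup, 66 mm diameter, 80 mm tall, bystander. Origin: centre of its underside.
- red_cup: Loose red plastic cup, 68 mm diameter, 75 mm tall, bystander. Origin: centre of its underside.
- white_jar: Loose white jar with steel cap, 60 mm diameter, 85 mm tall, bystander. Origin: centre of its underside.
Mind the look-alikes: they are no part of the job. Leave any brown, green or turquoise look-alike of the tin alone.

How it is judged:
By the outcome, as a careful person would: the job done as asked, in the order asked, and still so for the second after the job is handed in, with the robot touching nothing.
It also fails if it takes over 67 s, if anything falls off the work surface, if the arm or the gripper's body presses on something with over 40 N, if the wrist force passes 120 N, or if a joint passes its speed limit or range.

## Robot

A 7-joint arm with a two-finger parallel gripper is mounted at the origin on the work surface. World frame = base frame: x ahead of the robot, y to its left, z up, the work surface at z = 0. Lengths are in m, angles in rad, forces in N, time in s.
With the tool pointing down it reaches from about 0.4 to 0.85 m from the base axis. Payload 10.4 kg.
Tool frame: the origin (TCP) lies between the finger pads; the fingertips stand 22 mm ahead of it and the grasp point (between the pads) lies 3 mm ahead of it; z points along the fingers, y is the line along which they close (so a half turn about z gives the same grasp; the last joint's range is limited). The gripper opens to 85 mm and grips with 20 to 120 N. Pads are 22 mm wide; open, the fingers measure 114 mm over their backs; the gripper's body (76 mm by 85 mm) begins 54 mm behind the grasp point. The pads swing forward as they close: fully open they stand 13 mm farther back than shut.
Start: joints at [1.092, 0.332, -0.065, 1.46, 0.022, 1.35, -0.088], TCP at [0.275, -0.561, 0.253] pointing down, gripper open.
Joint ranges: [-2.6, 2.6], [-0.5, 2.12], [-1.47, 1.34], [0.16, 2.42], [-1.27, 4.41], [0.06, 2.06], [-2.6, 2.6]. Speed limits (rad/s): [2.22, 2.22, 2.79, 2.79, 3.14, 3.14, 3.14].

## Interface

Orientations are given as a unit quaternion [x, y, z, w].
In Python, from workcell import manip, camera, ticket, boxes_of, outline_of gives the robot as it stands.
- The arm moves only by the tool carry_out, never from a script. Its argument "deltas" is a list of rows, each a list of 5 numbers: the shift along the tool's x, y, z as a fraction of full scale, then the turn about the tool's z as a fraction of full scale, then the opening, from -1 (shut) to 1 (fully open), so that 0 is half open. In form: [[tx, ty, tz, spin, gripper], ...]. A call has 1 to 20 rows; each row is the pose to reach, as a shift and turn from the pose commanded when the call began, along the tool's axes at that moment; what a row does not reach only later rows make up. Full scale, the value 1, is 150 mm for a shift and 30 degrees for a turn. A row lasts 1/8 s, in which the tool goes at most 62.5 mm and 10.7 degrees, less where a joint would pass 70% of its speed; a pose out of reach is approached as far as the arm can. A call with a number of a shift or a turn outside -1 to 1 is refused whole. A call with a gripper value outside its range is refused whole. The fingers move at their own pace and stop on an object; "force" is the grip in N (left out, the last holds). Time passes only in rows, so rows that repeat a pose let the fingers close. It gives the time, the measured TCP pose, the force, the opening and the grip force at its end, in the units of the state.
- manip.get_obs(): the state, without advancing time (a new reading comes with each control period).
- camera(name): name is "scene" or "side" or "wrist"; returns a dict with "img" (400x640x3 uint8, red, green, blue), "depth" (400x640 float32, m along the optical axis (not along the pixel's ray), 0 where there is no reading), "vertical_fov" (degrees; the focal length in pixels is half the picture's height over the tangent of half this angle, whatever the lens; pixels are square), "cx", "cy" (the principal point, pixels), "R" (3x3) and "t" (3): a world point X has camera coordinates R X + t. Camera axes: x right, y down, z forward; pixel columns grow to the right and rows downward; lengths in m; the calibration is good to about 2 mm. A picture is of the moment at which its call begins.
- ticket.hand_in(): hands the job in; it is judged then, once.
Trained networks look in a picture, given as the dict that the camera call returned (one of the last four; its "shot" number tells which), for a name from the list of things; names that differ only in an ending like _2 or _b are one class to them, and where a whole thing is asked for, a point or a joint stands for the part that bears it (a point fixed in the world has none). Each returns a list of dicts, best first, with "conf" (0 to 1); they miss things now and then, are a little off and sometimes report something else, mostly with a low value. They report only what shows in the picture. A call takes as long as a camera call. They do not tell look-alikes from the thing itself.
- boxes_of(query, picture): "position" ([x, y, z] in m, in world coordinates, good to about 4 mm: the middle of the surface that is visible of it).
- outline_of(query, picture): "region" (400x640 bool, what is visible of it).
The state is a dict: "clock": time; "joint_pos": joint angles; "joint_velocities": joint speeds; "tau": joint torques, N m; "position": TCP position; "ee_rot": TCP orientation; "ft_force": force on the tool from outside, world axes, zero at the start; "torque": the same for the moment, N m; "grip_width": opening from 0.0 (shut) to 1.0 (fully open); "grasp_force": force on a finger pad.
Only numpy, scipy, OpenCV 4.12 (cv2) and the standard library are available. Lean on these libraries where they do the work, as an engineer would, in place of code of your own. Each camera call takes 0.05 s, during which the arm holds its last target. There are 200 camera calls.

## Working session

There is one attempt and no reset: what is moved stays moved. The work goes in short steps, Python scripts to look and compute and a tool call to move; the robot and the scene stay as the last step left them, time stands still between calls to the robot, and variables do not carry over. Pictures are saved under pics/ and viewed, at most 10 in all, crops included, and the job is handed in when it is done.

Besides the shell and the picture viewer there is one more tool, called after "Request:" by a JSON object that holds its "op" and its "data", one argument or row to a line. carry_out: Moves the arm, as the interface text tells. Its arguments: {"type":"object","properties":{"deltas":{"type":"array","items":{"type":"array","items":{"type":"number"}}},"force":{"type":"number"}},"required":["deltas"]}

```bash
ls; mkdir -p pics; cat > h.py <<'E'
import numpy as np, cv2
from scipy.spatial.transform import Rotation as Rn
from workcell import manip, camera, ticket, boxes_of, outline_of
def f(p): return 200/np.tan(np.radians(p["vertical_fov"])/2)
def world(p,u,v,d=None):
    d=p["depth"][int(v),int(u)] if d is None else d
    c=np.array([(u-p["cx"])/f(p)*d,(v-p["cy"])/f(p)*d,d])
    return np.array(p["R"]).T@(c-np.array(p["t"]))
def cloud(p,mask):
    v,u=np.nonzero(mask&(p["depth"]>0)); d=p["depth"][v,u]
    c=np.stack([(u-p["cx"])/f(p)*d,(v-p["cy"])/f(p)*d,d],1)
    return (c-np.array(p["t"]))@np.array(p["R"])
def save(p,n): cv2.imwrite("pics/"+n+".png",p["img"][:,:,::-1])
E
python3 - <<'E'
from h import *
np.set_printoptions(precision=4,suppress=True)
o=manip.get_obs(); print({k:o[k] for k in("clock","position","ee_rot","grip_width")})
a=camera("scene");b=camera("side")
cv2.imwrite("pics/a.png",np.vstack([a["img"],b["img"]])[:,:,::-1]) if 0 else (save(a,"sc"),save(b,"sd"))
for n,p in(("scene",a),("side",b)):
  print(n,"cam at",-np.array(p["R"]).T@np.array(p["t"]))
  for q in["shaker","gate","gate_hinge","bar_tip","ball","tin","tin_knob","mat","steel_cup","red_cup","white_jar"]:
    print(q,[(np.round(x["position"],3).tolist(),round(x["conf"],2)) for x in boxes_of(q,p)[:4]])
E
```

```text
pics
{'clock': 0.0, 'position': array([ 0.275 , -0.5609,  0.2525]), 'ee_rot': array([ 0.9741,  0.2259, -0.0002, -0.0007]), 'grip_width': 1.0005563338842842}
scene cam at [ 0.9419 -0.1889  1.4165]
shaker [([0.716, 0.034, 0.364], 0.81)]
gate [([0.71, -0.27, 0.03], 0.35)]
gate_hinge []
bar_tip []
ball []
tin [([0.774, 0.37, 0.087], 0.81), ([0.598, 0.343, 0.083], 0.75), ([0.339, 0.31, 0.086], 0.56), ([0.717, 0.035, 0.366], 0.22)]
tin_knob [([0.769, 0.375, 0.083], 0.92), ([0.598, 0.344, 0.081], 0.66), ([0.337, 0.312, 0.085], 0.63)]
mat [([0.545, -0.33, 0.006], 0.96)]
steel_cup [([0.693, -0.402, 0.038], 0.61)]
red_cup [([0.705, -0.269, 0.027], 0.9)]
white_jar [([0.371, -0.153, 0.08], 0.91)]
side cam at [-0.1789  0.7474  0.7723]
shaker [([0.63, 0.099, 0.309], 0.91), ([0.588, 0.075, 0.133], 0.73)]
gate [([0.589, 0.072, 0.13], 0.68)]
gate_hinge [([0.588, 0.076, 0.133], 0.81)]
bar_tip [([0.556, 0.015, 0.147], 0.74)]
ball [([0.558, 0.016, 0.146], 0.66)]
tin [([0.629, 0.066, 0.079], 0.83), ([0.571, 0.346, 0.068], 0.77), ([0.747, 0.391, 0.071], 0.63), ([0.312, 0.336, 0.076], 0.63)]
tin_knob [([0.749, 0.396, 0.069], 0.91), ([0.567, 0.346, 0.072], 0.86), ([0.639, 0.068, 0.083], 0.84)]
mat [([0.536, -0.318, 0.002], 0.87)]
steel_cup [([0.693, -0.379, 0.056], 0.97)]
red_cup [([0.687, -0.272, 0.059], 0.45)]
white_jar [([0.346, -0.131, 0.055], 0.59)]
```

View pics/sc.png

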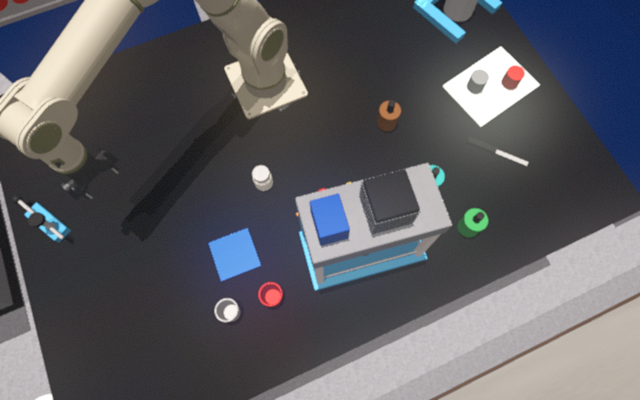

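View pics/sd.png

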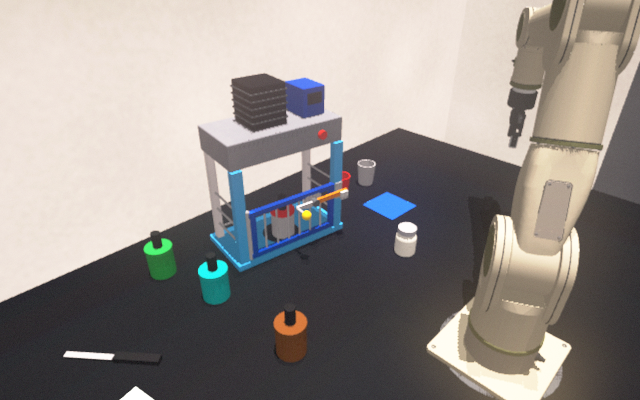

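The scene view shows the shaker at the middle (head around 375,215), the mat at (235,254), the cups at (228,310) and (270,295), and the jar at (262,178). The side view shows the gate facing the robot, with the ball at (306,215), the latch bar at (330,197) and the tin at (283,220). Next I fit the shaker's pose.

```bash
python3 - <<'E'
from h import *
np.set_printoptions(precision=4,suppress=True)
a=camera("scene");b=camera("side")
m=np.ones((400,640),bool)
P=cloud(a,m); T=P[(abs(P[:,2]-.475)<.006)&(P[:,0]>.4)]
r=cv2.minAreaRect(T[:,:2].astype(np.float32)); print("head",r, cv2.boxPoints(r).tolist(),len(T))
hsv=cv2.cvtColor(b["img"],cv2.COLOR_RGB2HSV)
def blob(name,lo,hi,box):
    k=cv2.inRange(hsv,lo,hi)>0; z=np.zeros_like(k); z[box[1]:box[3],box[0]:box[2]]=1
    k&=z; C=cloud(b,k); print(name,k.sum(),np.median(C,0),C.min(0),C.max(0),np.argwhere(k).mean(0)[::-1]); return C
blob("ball",(24,150,120),(34,255,255),(290,200,325,230))
blob("bar",(8,150,120),(20,255,255),(290,180,355,215))
blob("tinlid",(0,120,60),(5,255,255),(262,190,305,240))
blob("lid2",(172,120,60),(180,255,255),(262,190,305,240))
# mat
P=a; h2=cv2.cvtColor(a["img"],cv2.COLOR_RGB2HSV)
k=cv2.inRange(h2,(100,120,80),(125,255,255))>0; z=np.zeros_like(k); z[225:285,200:265]=1
C=cloud(a,k&z); C=C[C[:,2]<.02]; print("mat",cv2.minAreaRect(C[:,:2].astype(np.float32)),np.median(C[:,2]))
# front face of head from side
P=cloud(b,m); T=P[(P[:,2]>.31)&(P[:,2]<.46)&(P[:,0]>.4)&(P[:,0]<.9)&(abs(P[:,1])<.4)]
print(len(T)); r=cv2.minAreaRect(T[:,:2].astype(np.float32)); print("side head",cv2.boxPoints(r).tolist())
# arm near the tool
P=cloud(a,m); d=np.hypot(P[:,0]-.275,P[:,1]+.561)
for lo in np.arange(.2,.7,.04):
    S=P[(d<.2)&(P[:,2]>lo)&(P[:,2]<lo+.04)]
    if len(S): print(round(lo,2),len(S),S.min(0)[:2],S.max(0)[:2])
E
```

```text
head ((0.6918736696243286, 0.07719077169895172), (0.10066178441047668, 0.10070353001356125), 80.57438659667969) [[0.633959174156189, 0.03578535467386246], [0.7333030700683594, 0.01929343491792679], [0.7497881650924683, 0.11859618872404099], [0.6504442691802979, 0.13508811593055725]] 1968
ball 45 [0.5277 0.0744 0.1519] [ 0.5212 -0.0871  0.0181] [0.6874 0.0825 0.1574] [306.0667 213.7111]
bar 112 [ 0.5563 -0.048   0.1463] [ 0.5474 -0.2685 -0.0042] [ 0.7506 -0.0068  0.1525] [329.6875 195.3393]
tinlid 39 [0.6356 0.0628 0.1024] [0.617  0.019  0.0941] [0.6586 0.0847 0.1073] [283.359  212.1026]
lid2 91 [0.6393 0.0608 0.1021] [ 0.6188 -0.1028 -0.0047] [0.7872 0.0878 0.1057] [283.9121 211.4176]
mat ((0.5371950268745422, -0.3261184096336365), (0.13616779446601868, 0.13869251310825348), 87.78724670410156) 0.0031566034597138607
7739
side head [[0.5542306900024414, -0.10466650873422623], [0.724494218826294, -0.13946488499641418], [0.7951259613037109, 0.20612606406211853], [0.6248624324798584, 0.24092444777488708]]
0.24 68 [ 0.255  -0.6092] [ 0.3079 -0.5082]
0.28 367 [ 0.2297 -0.6249] [ 0.3181 -0.4905]
0.32 400 [ 0.2334 -0.6249] [ 0.3153 -0.4935]
0.36 298 [ 0.2618 -0.5921] [ 0.3138 -0.5229]
0.4 309 [ 0.2474 -0.6   ] [ 0.318  -0.5183]
0.44 411 [ 0.2537 -0.5955] [ 0.3297 -0.5193]
0.48 399 [ 0.2656 -0.5949] [ 0.3291 -0.5199]
0.52 467 [ 0.2716 -0.5769] [ 0.3378 -0.4672]
0.56 1354 [ 0.2056 -0.6193] [ 0.3419 -0.374 ]
0.6 4223 [ 0.1826 -0.6035] [ 0.3362 -0.3707]
0.64 1566 [ 0.1495 -0.4998] [ 0.2458 -0.373 ]
```

Request:
{"op": "carry_out", "data": {
  "deltas": [
    [0, 0, -0.4, 0, 1],
    [0, 0, -0.8, 0, 1],
    [0, 0, -1, 0, 1],
    [0, 0, -1, 0, 1]
  ]
}}

```text
clock: 1.8
position: [0.2755, -0.5617, 0.4062]
ee_rot: [0.974, 0.226, 0.001, 0.002]
ft_force: [-0.7, -0.1, -0.8]
grip_width: 0.999
grasp_force: 0.0
```

Request:
{"op": "carry_out", "data": {
  "deltas": [
    [0, 0.4, 0, 0, 1],
    [0, 0.8, 0, 0, 1],
    [0, 1, 0, 0, 1],
    [0, 1, 0, 0, 1]
  ]
}}

```text
clock: 2.3
position: [0.3422, -0.6974, 0.3966]
ee_rot: [0.974, 0.226, -0.001, -0.004]
ft_force: [0.2, 1.0, -1.2]
grip_width: 0.998
grasp_force: 0.0
```

Request:
{"op": "carry_out", "data": {
  "deltas": [
    [0, 0.4, 0, 0, 1],
    [0, 0.8, 0, 0, 1],
    [0, 1, 0, 0, 1],
    [0, 1, 0, 0, 1]
  ]
}}

```text
clock: 2.8
position: [0.4059, -0.7089, 0.4052]
ee_rot: [0.96, 0.276, -0.023, 0.031]
ft_force: [1.4, 1.0, 0.5]
grip_width: 1.001
grasp_force: 0.0
```

```bash
python3 - <<'E'
from h import *
np.set_printoptions(precision=4,suppress=True)
o=manip.get_obs(); print(o["joint_pos"],o["position"],Rn.from_quat(o["ee_rot"]).as_matrix())
b=camera("side"); P=cloud(b,np.ones((400,640),bool))
T=P[(P[:,2]>.31)&(P[:,2]<.46)&(P[:,0]>.4)&(P[:,0]<.9)&(P[:,1]>-.2)&(P[:,1]<.3)]
rng=np.random.default_rng(0); best=None
for sgn in "front","left":
    best=(0,)
    for i in range(800):
        p,q=T[rng.integers(len(T),size=2),:2]; d=q-p; L=np.hypot(*d)
        if L<.08: continue
        d/=L; 
        if (sgn=="front")!=(abs(d[1])>abs(d[0])): continue
        n=np.array([-d[1],d[0]]); k=abs((T[:,:2]-p)@n)<.003
        if k.sum()>best[0]: best=(k.sum(),k)
    S=T[best[1]]; l=cv2.fitLine(S[:,:2].astype(np.float32),cv2.DIST_HUBER,0,.01,.01).ravel()
    s=(S[:,:2]-l[2:])@l[:2]; print(sgn,best[0],len(T),l,"ang",np.degrees(np.arctan2(l[1],l[0])),"ends",l[2:]+l[:2]*np.percentile(s,1),l[2:]+l[:2]*np.percentile(s,99))
E
```

```text
[ 1.1273  0.9407 -1.0073  0.2809  0.9424  1.9954 -0.1175] [ 0.4059 -0.7089  0.4052] [[ 0.8468  0.5312 -0.0269]
 [ 0.5284 -0.846  -0.072 ]
 [-0.061   0.0467 -0.997 ]]
front 2099 7727 [0.1554 0.9879 0.6025 0.0809] ang 81.06038 ends [ 0.5737 -0.102 ] [0.6258 0.2293]
left 583 7727 [ 0.9792 -0.2028  0.6994  0.1278] ang -11.700622 ends [0.611  0.1462] [0.7556 0.1162]
```

Request:
{"op": "carry_out", "data": {
  "deltas": [
    [0, 0, 0, 0, 1],
    [0, 0, 0, 0, 1]
  ]
}}

```text
clock: 3.1
position: [0.4034, -0.7102, 0.4045]
ee_rot: [0.961, 0.274, -0.024, 0.03]
ft_force: [-0.5, -0.3, 0.1]
grip_width: 0.998
grasp_force: 0.0
```

Request:
{"op": "carry_out", "data": {
  "deltas": [
    [0, 0.5, -0.5, 0, 1],
    [0, 1, -1, 0, 1],
    [0, 1, -1, 0, 1],
    [0, 1, -1, 0, 1]
  ]
}}

```text
clock: 3.6
position: [0.4086, -0.7005, 0.4528]
ee_rot: [0.96, 0.275, -0.018, 0.054]
ft_force: [-0.5, -0.3, -0.2]
grip_width: 1.001
grasp_force: 0.0
```

```bash
python3 - <<'E'
from h import *
np.set_printoptions(precision=4,suppress=True)
o=manip.get_obs(); print(o["joint_pos"],o["position"],Rn.from_quat(o["ee_rot"]).as_matrix())
E
```

```text
[ 1.0759  0.9367 -1.2418  0.1632  1.2222  2.0573 -0.0776] [ 0.4086 -0.7005  0.4528] [[ 0.848   0.5299 -0.0053]
 [ 0.526  -0.8429 -0.1132]
 [-0.0644  0.0932 -0.9936]]
```

```bash
cat >> h.py <<'E'
def plan(wps,R=None,p=None):
    """wps: (world xyz, spin deg relative to previous); prints one full-scale row per waypoint"""
    o=manip.get_obs()
    p=np.array(o["position"]) if p is None else np.array(p); R=Rn.from_quat(o["ee_rot"]).as_matrix() if R is None else R
    for w,s in wps:
        d=R.T@(np.array(w)-p)/.15
        print(np.round(d,3).tolist(),round(s/30,3)); p=np.array(w); R=R@Rn.from_euler("z",s,degrees=True).as_matrix()
    return p,R
E
python3 - <<'E'
from h import *
p,R=plan([((.415,-.54,.42),-30),((.42,-.38,.40),-30),((.43,-.23,.38),-30),((.45,-.08,.36),-30),((.50,.05,.32),-19)])
print(p,R.round(3))
E
```

```text
[0.613, -0.9, 0.096] -1.0
[0.965, -0.475, 0.012] -1.0
[1.006, 0.102, 0.019] -1.0
[0.785, 0.648, 0.019] -1.0
[0.123, 0.944, 0.165] -0.633
[0.5  0.05 0.32] [[-0.988  0.156 -0.005]
 [ 0.156  0.981 -0.113]
 [-0.013 -0.113 -0.994]]
```

Request:
{"op": "carry_out", "data": {
  "deltas": [
    [0.2, -0.3, 0.03, -0.33, 0.2],
    [0.4, -0.6, 0.06, -0.67, 0.2],
    [0.61, -0.9, 0.1, -1, 0.2]
  ]
}}

```text
clock: 3.98
position: [0.4124, -0.5753, 0.4245]
ee_rot: [0.882, 0.468, -0.029, 0.047]
ft_force: [1.8, -1.0, 2.4]
grip_width: 0.6
grasp_force: 0.0
```

Request:
{"op": "carry_out", "data": {
  "deltas": [
    [0.32, -0.16, 0.01, -0.33, 0.2],
    [0.64, -0.32, 0.01, -0.67, 0.2],
    [0.96, -0.48, 0.01, -1, 0.2]
  ]
}}

```text
clock: 4.35
position: [0.4335, -0.4168, 0.4049]
ee_rot: [0.731, 0.68, -0.04, 0.038]
ft_force: [0.2, 0.7, 0.6]
grip_width: 0.603
grasp_force: 0.0
```

Request:
{"op": "carry_out", "data": {
  "deltas": [
    [0.33, 0.03, 0.01, -0.33, 0.2],
    [0.67, 0.07, 0.02, -0.67, 0.2],
    [1, 0.1, 0.02, -1, 0.2]
  ]
}}

```text
clock: 4.72
position: [0.4596, -0.27, 0.3857]
ee_rot: [0.53, 0.846, -0.049, 0.026]
ft_force: [0.4, -0.5, -0.2]
grip_width: 0.598
grasp_force: 0.0
```

Request:
{"op": "carry_out", "data": {
  "deltas": [
    [0.26, 0.22, 0.01, -0.33, 0.2],
    [0.53, 0.43, 0.02, -0.67, 0.2],
    [0.79, 0.65, 0.02, -1, 0.2],
    [0.79, 0.65, 0.02, -1, 0.2]
  ]
}}

```text
clock: 5.22
position: [0.4965, -0.1193, 0.3667]
ee_rot: [0.291, 0.955, -0.054, 0.014]
ft_force: [0.2, -0.1, 0.3]
grip_width: 0.599
grasp_force: 0.0
```

```bash
python3 - <<'E'
from h import *
np.set_printoptions(precision=3,suppress=True)
o=manip.get_obs(); R=Rn.from_quat(o["ee_rot"]).as_matrix();print(o["clock"],o["joint_pos"],o["position"],R)
y=np.array([.155,.988,0]); a=np.degrees(np.arctan2(R[1,1],R[0,1])); print("tool y az",a)
plan([((.50,.06,.30),a-81),((.530,.072,.22),0)])
# wrist extents along shaker x relative to tcp
c=camera("scene"); P=cloud(c,np.ones((400,640),bool)); q=P-o["position"]; k=(np.hypot(q[:,0],q[:,1])<.16)&(q[:,2]>-.03)
q=q[k]; s=q[:,0]*.988-q[:,1]*.155
for lo in np.arange(-.02,.44,.04):
    z=(q[:,2]>lo)&(q[:,2]<lo+.04)
    if z.sum()>5: print(round(lo,2),z.sum(),s[z].min(),s[z].max())
E
```

```text
5.225 [ 1.312  0.264 -1.436  1.533  0.372  1.59   0.861] [ 0.497 -0.119  0.367] [[-0.83   0.558 -0.005]
 [ 0.555  0.824 -0.111]
 [-0.058 -0.095 -0.994]]
tool y az 55.912938193002105
[0.67, 1.041, 0.309] -0.836
[-0.179, 0.168, 0.52] 0.0
-0.02 689 -0.018422162818850986 0.15757080840890617
0.02 270 -0.030987263855277388 0.1502533862644767
0.06 548 -0.04120250375805494 0.15098636321674608
0.1 204 -0.011142100464436831 0.036003279117658146
0.14 216 -0.005647026058417983 0.040935409891619146
0.18 410 -0.019135892015723452 0.03999854868114259
0.22 397 -0.00578473361554901 0.03822498448762451
0.26 345 -0.0672501867338491 0.04500115402801752
0.3 1153 -0.15435617182688213 0.055798906543672734
0.34 5280 -0.15955776418756348 0.05120272246903738
```

Request:
{"op": "carry_out", "data": {
  "deltas": [
    [0.22, 0.33, 0.1, -0.28, 0.2],
    [0.45, 0.66, 0.2, -0.56, 0.2],
    [0.67, 1, 0.31, -0.84, 0.2],
    [0.67, 1, 0.31, -0.84, 0.2],
    [0.67, 1, 0.31, -0.84, 0.2]
  ]
}}

```text
clock: 5.9
position: [0.4982, 0.0497, 0.3009]
ee_rot: [0.081, 0.995, -0.056, 0.002]
ft_force: [0.2, -0.4, 0.1]
grip_width: 0.599
grasp_force: 0.0
```

```bash
python3 - <<'E'
from h import *
np.set_printoptions(precision=3,suppress=True)
o=manip.get_obs(); R=Rn.from_quat(o["ee_rot"]).as_matrix();print(o["clock"],o["joint_pos"],o["position"],R)
w=camera("wrist"); save(w,"w1"); b=camera("side")
print([(x["position"],x["conf"]) for x in boxes_of("ball",w)[:2]])
hw=cv2.cvtColor(w["img"],cv2.COLOR_RGB2HSV); C=cloud(w,cv2.inRange(hw,(22,150,80),(35,255,255))>0)
C=C[(abs(C[:,2]-.15)<.03)]; print(len(C), np.median(C,0),C.min(0),C.max(0))
plan([((.532,.071,.22),0)])
E
```

```text
5.9 [ 0.953  0.305 -1.411  1.648  0.4    1.507  0.912] [0.498 0.05  0.301] [[-0.987  0.16  -0.005]
 [ 0.16   0.981 -0.112]
 [-0.013 -0.111 -0.994]]
[([0.5617, 0.0189, 0.1503], 0.95)]
1261 [0.538 0.062 0.153] [ 0.519 -0.107  0.132] [0.576 0.083 0.16 ]
[-0.189, 0.238, 0.524] 0.0
```

View pics/w1.png

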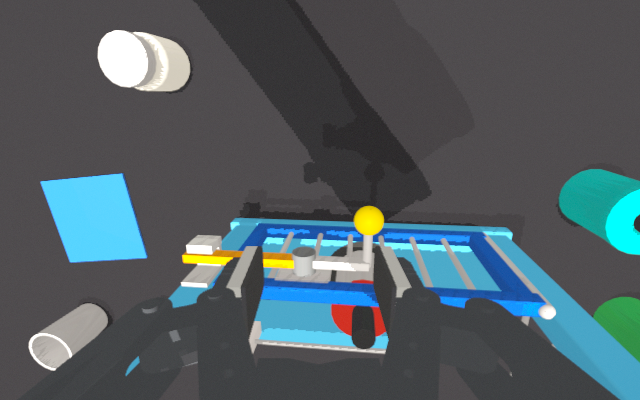

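The wrist view shows the ball at (369,221), the orange bar at (240,259), the red lid at (362,308) with its knob at (362,325), and the hinge end at (547,312). Next I measure the ball and the tin from this view.

```bash
python3 - <<'E'
from h import *
np.set_printoptions(precision=4,suppress=True)
w=camera("wrist"); hw=cv2.cvtColor(w["img"],cv2.COLOR_RGB2HSV)
cam=-np.array(w["R"]).T@np.array(w["t"])
def m(lo,hi,x0,y0,x1,y1):
    k=cv2.inRange(hw,lo,hi)>0; z=np.zeros_like(k); z[y0:y1,x0:x1]=1; return k&z
k=m((22,150,60),(35,255,255),350,203,388,238); v,u=np.nonzero(k); c=[u.mean(),v.mean()]
C=world(w,*c); d=(C-cam)/np.linalg.norm(C-cam); print("ball px",c,"centre",C+.013*d,"r",np.sqrt(k.sum()/np.pi))
k=m((0,120,50),(8,255,255),325,270,395,345)|m((172,120,50),(180,255,255),325,270,395,345)
L=cloud(w,k); L=L[abs(L[:,2]-.105)<.006]; print("lid top pts",len(L),L.mean(0),cv2.minEnclosingCircle(L[:,:2].astype(np.float32)))
k=m((0,0,0),(180,255,60),348,300,378,350); K=cloud(w,k); K=K[(K[:,2]>.105)&(K[:,2]<.16)&(K[:,0]>.6)]; print("knob",len(K),np.median(K,0),K.min(0),K.max(0))
# gate front plane line: blue top bar
k=m((100,120,50),(125,255,255),265,280,530,306); G=cloud(w,k); G=G[abs(G[:,2]-.175)<.006]; l=cv2.fitLine(G[:,:2].astype(np.float32),cv2.DIST_HUBER,0,.01,.01).ravel(); print("gate top",len(G),l,np.degrees(np.arctan2(l[1],l[0])))
E
```

```text
ball px [np.float64(368.9402560455192), np.float64(218.75675675675674)] centre [0.531  0.0708 0.147 ] r 14.959005648344574
lid top pts 745 [0.6598 0.0408 0.1055] ((0.6531310677528381, 0.050712257623672485), 0.03579098358750343)
knob 825 [0.6458 0.0515 0.1437] [0.6412 0.04   0.1095] [0.6649 0.0621 0.1504]
gate top 2756 [0.1383 0.9904 0.5871 0.0618] 82.04769
```

```bash
python3 - <<'E'
from h import *
plan([((.531,.0715,.21),0),((.531,.0715,.148),0)])
E
```

```text
[-0.182, 0.245, 0.59] 0.0
[0.006, 0.046, 0.411] 0.0
```

Request:
{"op": "carry_out", "data": {
  "deltas": [
    [-0.1, 0.14, 0.3, 0, 0.2],
    [-0.18, 0.245, 0.59, 0, 0.2],
    [-0.176, 0.28, 0.8, 0, 0.2],
    [-0.176, 0.29, 1, 0, 0.2],
    [-0.176, 0.29, 1, 0, 0.2],
    [-0.176, 0.29, 1, 0, -0.6],
    [-0.176, 0.29, 1, 0, -0.9],
    [-0.176, 0.29, 1, 0, -0.9],
    [-0.176, 0.29, 1, 0, -0.9]
  ],
  "force": 30
}}

```text
clock: 7.22
position: [0.5309, 0.0725, 0.149]
ee_rot: [0.079, 0.995, -0.057, 0.003]
ft_force: [-1.2, -5.4, 0.7]
grip_width: 0.283
grasp_force: 29.4
```

```bash
cat >> h.py <<'E'
yaw=np.radians(-8.5); xs=np.array([np.cos(yaw),np.sin(yaw)]); ys=np.array([-xs[1],xs[0]])
hinge=np.array([.5310,.0715])+.060*xs+.142*ys
def ballat(g,along=.146,z=.127):
    v=-.060*xs-along*ys; c,s=np.cos(-g),np.sin(-g)
    return np.array([*(hinge+np.array([c*v[0]-s*v[1],s*v[0]+c*v[1]])),z])
def arc(g0,g1,n,p,R,z):
    for g in np.linspace(g0,g1,n+1)[1:]:
        d=R.T@(ballat(g,z=z)-p)/.15; print(np.round(d,3).tolist(),round(np.degrees(g-g0)/30,3))
    return ballat(g1,z=z), R@Rn.from_euler("z",np.degrees(g1-g0),degrees=True).as_matrix()
E
python3 - <<'E'
from h import *
o=manip.get_obs(); p=np.array(o["position"]);R=Rn.from_quat(o["ee_rot"]).as_matrix(); print(hinge)
p,R=plan([(ballat(0,z=.128),0)])
for i in range(3):
    p,R=arc(i*np.pi/6,(i+1)*np.pi/6,5,p,R,.128); print(p)
E
```

```text
[0.61132989 0.20307169]
[-0.0, -0.017, 0.143] 0.0
[0.1, 0.046, -0.007] 0.2
[0.195, 0.102, -0.015] 0.4
[0.283, 0.167, -0.023] 0.6
[0.363, 0.242, -0.033] 0.8
[0.436, 0.324, -0.043] 1.0
[0.47348626 0.12616178 0.128     ]
[0.1, 0.046, -0.011] 0.2
[0.194, 0.102, -0.023] 0.4
[0.282, 0.167, -0.035] 0.6
[0.362, 0.241, -0.047] 0.8
[0.434, 0.324, -0.06] 1.0
[0.45349885 0.20538756 0.128     ]
[0.099, 0.046, -0.012] 0.2
[0.193, 0.102, -0.025] 0.4
[0.281, 0.168, -0.037] 0.6
[0.361, 0.242, -0.049] 0.8
[0.433, 0.325, -0.06] 1.0
[0.47580214 0.28399281 0.128     ]
```

Request:
{"op": "carry_out", "data": {
  "deltas": [
    [0, -0.008, 0.07, 0, -0.9],
    [0, -0.02, 0.145, 0, -0.9],
    [0, -0.02, 0.145, 0, -0.9]
  ]
}}

```text
clock: 7.6
position: [0.5299, 0.0674, 0.1261]
ee_rot: [0.078, 0.995, -0.056, 0.003]
ft_force: [-2.2, -5.8, 3.2]
grip_width: 0.281
grasp_force: 29.7
```

Request:
{"op": "carry_out", "data": {
  "deltas": [
    [0.1, 0.046, -0.007, 0.2, -0.9],
    [0.195, 0.1, -0.015, 0.4, -0.9],
    [0.28, 0.17, -0.023, 0.6, -0.9],
    [0.36, 0.24, -0.033, 0.8, -0.9],
    [0.435, 0.325, -0.043, 1, -0.9],
    [0.435, 0.325, -0.043, 1, -0.9]
  ]
}}

```text
clock: 8.35
position: [0.4732, 0.129, 0.1275]
ee_rot: [0.332, 0.942, -0.052, 0.018]
ft_force: [2.7, 0.6, -0.1]
grip_width: 0.278
grasp_force: 29.8
```

```bash
python3 - <<'E'
from h import *
np.set_printoptions(precision=3,suppress=True)
b=camera("side"); save(b,"sd2"); o=manip.get_obs(); print(o["joint_pos"],o["torque"])
E
```

```text
[ 0.578  0.411 -1.162  1.889  0.507  1.195  0.115] [ 0.43  -0.442 -0.059]
```

View pics/sd2.png

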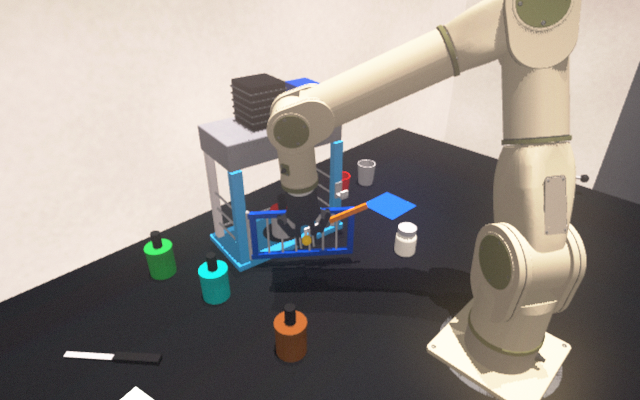

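Request:
{"op": "carry_out", "data": {
  "deltas": [
    [0.1, 0.046, -0.011, 0.2, -0.9],
    [0.195, 0.1, -0.023, 0.4, -0.9],
    [0.28, 0.17, -0.035, 0.6, -0.9],
    [0.36, 0.24, -0.047, 0.8, -0.9],
    [0.435, 0.325, -0.06, 1, -0.9],
    [0.435, 0.325, -0.06, 1, -0.9]
  ]
}}

```text
clock: 9.15
position: [0.4551, 0.2076, 0.1276]
ee_rot: [0.565, 0.823, -0.045, 0.031]
ft_force: [7.9, 0.0, -1.2]
grip_width: 0.28
grasp_force: 30.1
```

Request:
{"op": "carry_out", "data": {
  "deltas": [
    [0.1, 0.046, -0.012, 0.2, -0.9],
    [0.195, 0.1, -0.025, 0.4, -0.9],
    [0.28, 0.17, -0.037, 0.6, -0.9],
    [0.36, 0.24, -0.049, 0.8, -0.9],
    [0.435, 0.325, -0.06, 1, -0.9],
    [0.435, 0.325, -0.06, 1, -0.9]
  ]
}}

```text
clock: 9.9
position: [0.4777, 0.2849, 0.1271]
ee_rot: [0.759, 0.648, -0.036, 0.042]
ft_force: [6.1, -2.0, -2.8]
grip_width: 0.28
grasp_force: 30.4
```

```bash
python3 - <<'E'
from h import *
np.set_printoptions(precision=3,suppress=True)
o=manip.get_obs(); p=np.array(o["position"]); print(o["joint_pos"])
plan([(p+[0,0,.019],0),(p+[0,0,.019],0),(p+[0,0,.14],0)])
E
```

```text
[ 0.062  0.493 -0.918  1.707  0.49   1.247 -1.156]
[-0.014, 0.002, -0.126] 0.0
[0.0, 0.0, 0.0] 0.0
[-0.089, 0.014, -0.802] 0.0
```

Raise gently so the bar returns to level, release the ball, then lift straight up.

Request:
{"op": "carry_out", "data": {
  "deltas": [
    [-0.007, 0, -0.06, 0, -0.9],
    [-0.014, 0.015, -0.125, 0, -0.9],
    [-0.014, 0.015, -0.125, 0, -0.5],
    [-0.014, 0.015, -0.125, 0, 0],
    [-0.014, 0.015, -0.125, 0, 0.1],
    [-0.014, 0.015, -0.125, 0, 0.1],
    [-0.06, 0.02, -0.5, 0, 0.1],
    [-0.1, 0.02, -0.9, 0, 0.1],
    [-0.1, 0.02, -0.95, 0, 0.1]
  ]
}}

```text
clock: 11.02
position: [0.4768, 0.2878, 0.2747]
ee_rot: [0.759, 0.649, -0.034, 0.042]
ft_force: [0.0, 0.3, -0.5]
grip_width: 0.551
grasp_force: 0.0
```

```bash
python3 - <<'E'
from h import *
np.set_printoptions(precision=3,suppress=True)
o=manip.get_obs(); print(o["joint_pos"],o["clock"])
plan([((.40,.15,.38),30),((.38,.07,.5),30),((.38,.04,.65),16),((.38,.0,.8),0),((.38,0,.95),0)])
E
```

```text
[ 0.11   0.361 -0.984  1.53   0.373  1.496 -1.056] 11.025
[-1.057, -0.351, -0.6] 1.0
[-0.562, 0.285, -0.738] 1.0
[-0.108, 0.287, -0.972] 0.533
[-0.031, 0.372, -0.965] 0.0
[-0.007, 0.108, -0.994] 0.0
```

```bash
python3 - <<'E'
from h import *
plan([((.41,.17,.36),-30),((.40,.08,.49),-30),((.40,.03,.63),-30),((.40,.0,.77),0),((.40,0,.90),0)])
E
```

```text
[-0.901, -0.308, -0.482] -1.0
[-0.621, -0.309, -0.797] -1.0
[-0.273, -0.335, -0.892] -1.0
[-0.049, -0.296, -0.906] 0.0
[-0.017, -0.092, -0.862] 0.0
```

Request:
{"op": "carry_out", "data": {
  "deltas": [
    [-0.3, -0.1, -0.16, -0.33, 0],
    [-0.6, -0.2, -0.32, -0.67, 0],
    [-0.9, -0.31, -0.48, -1, 0],
    [-0.9, -0.31, -0.48, -1, 0]
  ]
}}

```text
clock: 11.52
position: [0.4091, 0.1673, 0.3569]
ee_rot: [0.565, 0.823, -0.047, 0.031]
ft_force: [0.4, -0.5, -0.7]
grip_width: 0.502
grasp_force: 0.0
```

Request:
{"op": "carry_out", "data": {
  "deltas": [
    [-0.2, -0.1, -0.27, -0.33, 0],
    [-0.4, -0.2, -0.53, -0.67, 0],
    [-0.62, -0.31, -0.8, -1, 0],
    [-0.62, -0.31, -0.8, -1, 0]
  ]
}}

```text
clock: 12.02
position: [0.4005, 0.0775, 0.489]
ee_rot: [0.333, 0.941, -0.053, 0.019]
ft_force: [-0.1, 1.4, -1.2]
grip_width: 0.498
grasp_force: 0.0
```

Request:
{"op": "carry_out", "data": {
  "deltas": [
    [-0.09, -0.11, -0.3, -0.33, 0],
    [-0.18, -0.22, -0.6, -0.67, 0],
    [-0.27, -0.33, -0.89, -1, 0],
    [-0.27, -0.33, -0.89, -1, 0]
  ]
}}

```text
clock: 12.52
position: [0.3937, 0.0382, 0.6041]
ee_rot: [0.125, 0.991, -0.051, 0.015]
ft_force: [-0.7, -0.1, 0.6]
grip_width: 0.498
grasp_force: 0.0
```

Request:
{"op": "carry_out", "data": {
  "deltas": [
    [0, -0.1, -0.3, 0, 0],
    [0, -0.2, -0.6, 0, 0],
    [-0.05, -0.3, -0.9, 0, 0],
    [-0.05, -0.3, -0.9, 0, 0]
  ]
}}

```text
clock: 13.02
position: [0.4367, 0.0077, 0.629]
ee_rot: [0.127, 0.989, -0.066, 0.044]
ft_force: [2.0, 0.2, -3.0]
grip_width: 0.498
grasp_force: 0.0
```

```bash
python3 - <<'E'
from h import *
np.set_printoptions(precision=3,suppress=True)
o=manip.get_obs(); print(o["joint_pos"],o["clock"],o["position"],Rn.from_quat(o["ee_rot"]).as_matrix())
E
```

```text
[ 1.115  0.093 -1.46   1.038  0.283  2.057  1.11 ] 13.025 [0.437 0.008 0.629] [[-0.964  0.256  0.07 ]
 [ 0.245  0.959 -0.141]
 [-0.104 -0.119 -0.988]]
```

Request:
{"op": "carry_out", "data": {
  "deltas": [
    [0, 0, -0.4, 0, 0],
    [0, 0, -0.8, 0, 0],
    [0, 0, -1, 0, 0],
    [0, 0, -1, 0, 0],
    [0, 0, -1, 0, 0]
  ]
}}

```text
clock: 13.65
position: [0.4222, 0.0008, 0.6712]
ee_rot: [0.115, 0.989, -0.066, 0.068]
ft_force: [0.4, 6.3, -0.9]
grip_width: 0.498
grasp_force: 0.0
```

Request:
{"op": "carry_out", "data": {
  "deltas": [
    [0, 0, -0.4, 0, 0],
    [0, 0, -0.8, 0, 0],
    [0, 0, -1, 0, 0],
    [0, 0, -1, 0, 0],
    [0, 0, -1, 0, 0]
  ]
}}

```text
clock: 14.28
position: [0.4395, 0.003, 0.6909]
ee_rot: [0.097, 0.989, -0.062, 0.093]
ft_force: [-0.9, 3.9, 0.3]
grip_width: 0.496
grasp_force: 0.0
```

```bash
python3 - <<'E'
from h import *
np.set_printoptions(precision=3,suppress=True)
o=manip.get_obs(); print(o["joint_pos"],o["clock"],o["position"],Rn.from_quat(o["ee_rot"]).as_matrix())
E
```

```text
[ 1.881 -0.297 -1.469  0.879 -0.259  2.058  1.611] 14.275 [0.44  0.003 0.691] [[-0.964  0.203  0.171]
 [ 0.18   0.973 -0.142]
 [-0.195 -0.106 -0.975]]
```

Request:
{"op": "carry_out", "data": {
  "deltas": [
    [-0.4, 0, -0.4, 0, 0],
    [-0.8, 0, -0.8, 0, 0],
    [-1, 0, -1, 0, 0],
    [-1, 0, -1, 0, 0],
    [-1, 0, -1, 0, 0],
    [-1, 0, -1, 0, 0]
  ]
}}

```text
clock: 15.02
position: [0.5008, -0.0247, 0.708]
ee_rot: [0.107, 0.983, -0.073, 0.128]
ft_force: [-0.7, 0.1, -0.2]
grip_width: 0.5
grasp_force: 0.0
```

```bash
python3 - <<'E'
from h import *
np.set_printoptions(precision=3,suppress=True)
o=manip.get_obs(); print(o["joint_pos"],o["clock"],o["position"],Rn.from_quat(o["ee_rot"]).as_matrix())
E
```

```text
[ 2.28  -0.447 -1.469  0.735 -0.552  2.058  1.749] 15.025 [ 0.501 -0.025  0.708] [[-0.944  0.228  0.237]
 [ 0.191  0.967 -0.17 ]
 [-0.268 -0.115 -0.957]]
```

Request:
{"op": "carry_out", "data": {
  "deltas": [
    [-0.4, 0, -0.4, 0, 0],
    [-0.8, 0, -0.8, 0, 0],
    [-1, 0, -1, 0, 0],
    [-1, 0, -1, 0, 0]
  ]
}}

```text
clock: 15.52
position: [0.539, -0.0344, 0.7326]
ee_rot: [0.104, 0.977, -0.08, 0.166]
ft_force: [0.1, -0.8, -0.7]
grip_width: 0.503
grasp_force: 0.0
```

Request:
{"op": "carry_out", "data": {
  "deltas": [
    [-0.4, 0, -0.4, 0, 0],
    [-0.8, 0, -0.8, 0, 0],
    [-1, 0, -1, 0, 0],
    [-1, 0, -1, 0, 0]
  ]
}}

```text
clock: 16.02
position: [0.5514, -0.0398, 0.7651]
ee_rot: [0.102, 0.97, -0.086, 0.203]
ft_force: [0.1, -0.9, -0.2]
grip_width: 0.501
grasp_force: 0.0
```

```bash
python3 - <<'E'
from h import *
np.set_printoptions(precision=3,suppress=True)
o=manip.get_obs(); print(o["joint_pos"],o["clock"],o["position"],Rn.from_quat(o["ee_rot"]).as_matrix())
from scipy.optimize import least_squares
D=[([1.092,.332,-.065,1.46,.022,1.35,-.088],[.275,-.561,.253],[.9741,.2259,-.0002,-.0007]),
([1.1273,.9407,-1.0073,.2809,.9424,1.9954,-.1175],[.4059,-.7089,.4052],[.96,.276,-.023,.031]),
([1.0759,.9367,-1.2418,.1632,1.2222,2.0573,-.0776],[.4086,-.7005,.4528],[.96,.275,-.018,.054]),
([1.312,.264,-1.436,1.533,.372,1.59,.861],[.497,-.119,.367],[.291,.955,-.054,.014]),
([.578,.411,-1.162,1.889,.507,1.195,.115],[.4732,.129,.1275],[.332,.942,-.052,.018]),
([.062,.493,-.918,1.707,.49,1.247,-1.156],[.4777,.2849,.1271],[.759,.648,-.036,.042]),
([2.28,-.447,-1.469,.735,-.552,2.058,1.749],[.501,-.0247,.708],[.107,.983,-.073,.128]),
(list(o["joint_pos"]),list(o["position"]),list(o["ee_rot"]))]
def fk(q,x,sg):
    d1,a1,d3,a3,d5,a5,d7=x[:7]; y0,y7=x[7:9]
    R=Rn.from_euler("z",y0).as_matrix(); p=np.zeros(3); ax="zyzyzyz"; off={0:(0,0,d1),2:(a3,0,d3),4:(a5,0,d5),6:(a1,0,d7)}
    # offset a3 before j4 undone after
    for i in range(7):
        R=R@Rn.from_euler(ax[i],sg[i]*q[i]).as_matrix()
        if i==0:p=p+R@[0,0,d1]
        if i==2:p=p+R@[a3,0,d3]
        if i==3:p=p+R@[-a3,0,0]
        if i==4:p=p+R@[0,0,d5]
        if i==5:p=p+R@[a5,0,0]
        if i==6:p=p+R@[0,0,d7]
    return p,R@Rn.from_euler("z",y7).as_matrix()
import itertools
best=None
for s1,s3,s5,s7 in itertools.product((1,-1),repeat=4):
  sg=[s1,1,s3,1,s5,1,s7]
  for y7 in(0,1.57,3.14,-1.57):
    def res(x):
        r=[]
        for q,p,o4 in D:
            P,R=fk(q,x,sg); r+=list(P-p)+list(.2*(R-Rn.from_quat(o4).as_matrix()).ravel())
        return r
    r=least_squares(res,[.35,0,.4,0,.4,0,.3,0,y7],max_nfev=40)
    if best is None or r.cost<best[0]: best=(r.cost,sg,r.x)
print(best)
E
```

```text
[ 2.588 -0.499 -1.468  0.485 -0.83   2.058  1.749] 16.025 [ 0.551 -0.04   0.765] [[-0.897  0.232  0.376]
 [ 0.162  0.965 -0.208]
 [-0.411 -0.125 -0.903]]
(np.float64(0.0007228058918374597), [-1, 1, -1, 1, -1, 1, -1], array([ 0.151, 15.845,  0.488, -0.006,  0.512,  0.033,  0.249, -0.049,
        1.523]))
```

Request:
{"op": "carry_out", "data": {
  "deltas": [
    [-0.4, 0, -0.4, 0, 0],
    [-0.8, 0, -0.8, 0, 0],
    [-1, 0, -1, 0, 0],
    [-1, 0, -1, 0, 0]
  ]
}}

```text
clock: 16.52
position: [0.5475, -0.0236, 0.7931]
ee_rot: [0.099, 0.963, -0.092, 0.231]
ft_force: [-0.8, 0.7, 0.4]
grip_width: 0.501
grasp_force: 0.0
```

Request:
{"op": "carry_out", "data": {
  "deltas": [
    [-0.4, 0, -0.4, 0, 0],
    [-0.8, 0, -0.8, 0, 0],
    [-1, 0, -1, 0, 0],
    [-1, 0, -1, 0, 0]
  ]
}}

```text
clock: 17.02
position: [0.5374, -0.0087, 0.8208]
ee_rot: [0.097, 0.956, -0.097, 0.259]
ft_force: [-0.1, 0.6, -0.1]
grip_width: 0.502
grasp_force: 0.0
```

Request:
{"op": "carry_out", "data": {
  "deltas": [
    [-0.4, 0, -0.4, 0, 0],
    [-0.8, 0, -0.8, 0, 0],
    [-1, 0, -1, 0, 0],
    [-1, 0, -1, 0, 0]
  ]
}}

```text
clock: 17.52
position: [0.5237, 0.0039, 0.8479]
ee_rot: [0.095, 0.948, -0.1, 0.286]
ft_force: [0.1, 0.0, 0.1]
grip_width: 0.501
grasp_force: 0.0
```

```bash
python3 - <<'E'
from h import *
np.set_printoptions(precision=3,suppress=True)
o=manip.get_obs(); print(o["joint_pos"],o["clock"],o["position"],Rn.from_quat(o["ee_rot"]).as_matrix())
E
```

```text
[ 2.599 -0.428 -1.468  0.284 -0.874  2.058  1.634] 17.525 [0.524 0.004 0.848] [[-0.818  0.237  0.524]
 [ 0.122  0.962 -0.245]
 [-0.562 -0.136 -0.816]]
```

Request:
{"op": "carry_out", "data": {
  "deltas": [
    [-0.4, 0, -0.4, 0, 0],
    [-0.8, 0, -0.8, 0, 0],
    [-1, 0, -1, 0, 0],
    [-1, 0, -1, 0, 0]
  ]
}}

```text
clock: 18.02
position: [0.507, 0.0144, 0.8741]
ee_rot: [0.092, 0.939, -0.104, 0.313]
ft_force: [0.0, -0.2, -0.2]
grip_width: 0.501
grasp_force: 0.0
```

Request:
{"op": "carry_out", "data": {
  "deltas": [
    [-0.4, 0.1, -0.4, 0, 0],
    [-0.8, 0.2, -0.8, 0, 0],
    [-1, 0.3, -1, 0, 0],
    [-1, 0.3, -1, 0, 0]
  ]
}}

```text
clock: 18.52
position: [0.4991, 0.0385, 0.892]
ee_rot: [0.088, 0.932, -0.102, 0.336]
ft_force: [0.4, -0.5, -0.4]
grip_width: 0.5
grasp_force: 0.0
```

Request:
{"op": "carry_out", "data": {
  "deltas": [
    [-0.4, 0.1, -0.4, 0, 0],
    [-0.8, 0.2, -0.8, 0, 0],
    [-1, 0.3, -1, 0, 0],
    [-1, 0.3, -1, 0, 0]
  ]
}}

```text
clock: 19.02
position: [0.4826, 0.0298, 0.9054]
ee_rot: [0.084, 0.929, -0.095, 0.347]
ft_force: [-0.4, -0.7, 0.2]
grip_width: 0.5
grasp_force: 0.0
```

```bash
python3 - <<'E'
from h import *
np.set_printoptions(precision=3,suppress=True)
o=manip.get_obs(); print(o["joint_pos"],o["clock"],o["position"],Rn.from_quat(o["ee_rot"]).as_matrix())
E
```

```text
[ 2.599 -0.355 -1.468  0.162 -0.913  2.058  1.569] 19.025 [0.483 0.03  0.905] [[-0.744  0.223  0.63 ]
 [ 0.09   0.968 -0.236]
 [-0.662 -0.119 -0.74 ]]
```

```bash
python3 - <<'E'
from h import *
plan([((.45,.04,.78),10.2),((.43,.05,.64),0),((.42,.06,.50),0)])
E
```

```text
[0.721, 0.117, 0.466] 0.34
[0.737, 0.015, 0.591] 0.0
[0.691, 0.039, 0.633] 0.0
```

Request:
{"op": "carry_out", "data": {
  "deltas": [
    [0.25, 0.04, 0.16, 0.11, 0.2],
    [0.5, 0.08, 0.32, 0.23, 0.2],
    [0.72, 0.12, 0.47, 0.34, 0.2],
    [0.72, 0.12, 0.47, 0.34, 0.2]
  ]
}}

```text
clock: 19.52
position: [0.4788, 0.0443, 0.8457]
ee_rot: [0.148, 0.921, -0.068, 0.354]
ft_force: [1.3, -0.3, 0.4]
grip_width: 0.6
grasp_force: 0.0
```

Request:
{"op": "carry_out", "data": {
  "deltas": [
    [0.25, 0, 0.2, 0, 0.2],
    [0.5, 0, 0.4, 0, 0.2],
    [0.74, 0.02, 0.59, 0, 0.2],
    [0.74, 0.02, 0.59, 0, 0.2]
  ]
}}

```text
clock: 20.02
position: [0.4588, 0.0505, 0.7196]
ee_rot: [0.15, 0.921, -0.067, 0.354]
ft_force: [-0.5, -0.4, 0.5]
grip_width: 0.602
grasp_force: 0.0
```

```bash
python3 - <<'E'
from h import *
np.set_printoptions(precision=3,suppress=True)
o=manip.get_obs(); print(o["joint_pos"],o["clock"],o["position"],Rn.from_quat(o["ee_rot"]).as_matrix())
plan([((.42,.06,.53),0),((.42,.08,.41),0),((.46,.11,.33),0)])
b=camera("side"); save(b,"sd3")
E
```

```text
[ 1.039 -0.493 -0.768  1.246 -0.236  1.503  1.373] 20.025 [0.459 0.051 0.72 ] [[-0.704  0.324  0.632]
 [ 0.228  0.946 -0.23 ]
 [-0.673 -0.018 -0.74 ]]
[1.047, -0.002, 0.757] 0.0
[0.569, 0.14, 0.561] 0.0
[0.217, 0.285, 0.517] 0.0
```

View pics/sd3.png

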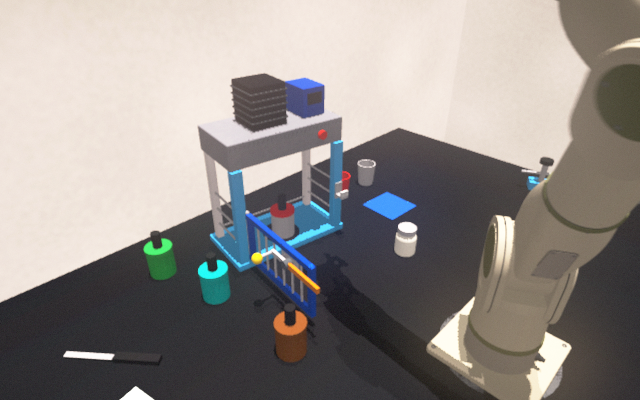

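The gate stands open at about a right angle, with the ball at (257,258). The tin at (283,220) is now accessible, and the tool has kept its 42° tilt.

Request:
{"op": "carry_out", "data": {
  "deltas": [
    [0.3, 0, 0.23, 0, 0.2],
    [0.6, 0, 0.46, 0, 0.2],
    [0.85, 0, 0.65, 0, 0.2],
    [1, 0, 0.75, 0, 0.2],
    [1, 0, 0.75, 0, 0.2]
  ]
}}

```text
clock: 20.7
position: [0.426, 0.0512, 0.5847]
ee_rot: [0.159, 0.92, -0.065, 0.352]
ft_force: [0.2, -0.3, 0.5]
grip_width: 0.602
grasp_force: 0.0
```

Request:
{"op": "carry_out", "data": {
  "deltas": [
    [0.2, 0.05, 0.2, 0, 0.2],
    [0.4, 0.1, 0.4, 0, 0.2],
    [0.57, 0.14, 0.56, 0, 0.2],
    [0.65, 0.23, 0.75, 0, 0.2],
    [0.78, 0.28, 0.95, 0, 0.2],
    [0.78, 0.28, 0.95, 0, 0.2]
  ]
}}

```text
clock: 21.45
position: [0.4473, 0.0858, 0.3986]
ee_rot: [0.159, 0.921, -0.067, 0.35]
ft_force: [0.4, -0.6, 0.6]
grip_width: 0.599
grasp_force: 0.0
```

```bash
python3 - <<'E'
from h import *
np.set_printoptions(precision=4,suppress=True)
o=manip.get_obs(); R=Rn.from_quat(o["ee_rot"]).as_matrix(); print(o["joint_pos"],o["clock"],o["position"],R)
w=camera("wrist"); save(w,"w2")
hw=cv2.cvtColor(w["img"],cv2.COLOR_RGB2HSV)
k=(cv2.inRange(hw,(0,120,50),(8,255,255))|cv2.inRange(hw,(172,120,50),(180,255,255)))>0
L=cloud(w,k); L=L[(abs(L[:,2]-.105)<.008)&(abs(L[:,0]-.65)<.06)&(abs(L[:,1]-.05)<.06)]; print(len(L),cv2.minEnclosingCircle(L[:,:2].astype(np.float32)),L.mean(0))
A=cloud(w,np.ones((400,640),bool)); A=A[(A[:,2]>.112)&(A[:,2]<.150)&(abs(A[:,0]-.65)<.04)&(abs(A[:,1]-.05)<.04)]; print("knob",len(A),A.mean(0),np.percentile(A,[2,98],axis=0))
K=np.array([.653,.051,.134]); z=R[:,2]
plan([(K-.12*z,0),(K-.003*z,0)])
E
```

```text
[-0.4677 -0.4467 -0.1806  2.0656  0.5758  1.1511  0.4414] 21.45 [0.4473 0.0858 0.3986] [[-0.7047  0.339   0.6233]
 [ 0.2454  0.9407 -0.2343]
 [-0.6658 -0.0121 -0.7461]]
1286 ((0.6530447006225586, 0.05166935920715332), 0.03590499982237816) [0.6439 0.0537 0.1052]
knob 508 [0.6476 0.0532 0.1364] [[0.6415 0.0419 0.1133]
 [0.6622 0.063  0.1496]]
[0.166, 0.264, 1.435] 0.0
[0.002, -0.001, 0.78] 0.0
```

View pics/w2.png

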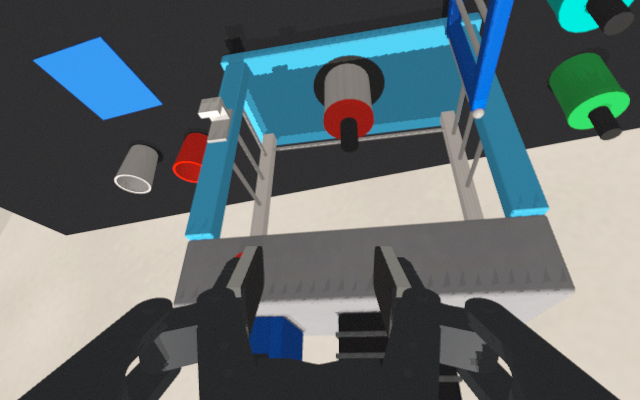

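Request:
{"op": "carry_out", "data": {
  "deltas": [
    [0.17, 0.13, 0.1, 0, 0.2],
    [0.18, 0.265, 0.3, 0, 0.2],
    [0.175, 0.265, 0.6, 0, 0.2],
    [0.17, 0.265, 0.9, 0, 0.2],
    [0.166, 0.265, 0.9, 0, 0.2]
  ]
}}

```text
clock: 22.12
position: [0.5292, 0.0967, 0.2825]
ee_rot: [0.16, 0.92, -0.067, 0.351]
ft_force: [-0.1, -0.1, 0.3]
grip_width: 0.6
grasp_force: 0.0
```

```bash
python3 - <<'E'
from h import *
np.set_printoptions(precision=4,suppress=True)
o=manip.get_obs(); R=Rn.from_quat(o["ee_rot"]).as_matrix(); print(o["joint_pos"],R)
K=np.array([.653,.0515,.134]); z=R[:,2]
plan([(K-.06*z,0),(K-.003*z,0)])
E
```

```text
[-0.4063 -0.19   -0.1778  2.1299  0.736   0.8723  0.2447] [[-0.7027  0.3413  0.6243]
 [ 0.2475  0.9399 -0.2352]
 [-0.667  -0.0108 -0.7449]]
[0.006, 0.009, 0.924] 0.0
[0.0, -0.0, 0.38] 0.0
```

Request:
{"op": "carry_out", "data": {
  "deltas": [
    [0, 0, 0.25, 0, 0.2],
    [0, 0.01, 0.5, 0, 0.2],
    [0.006, 0.01, 0.72, 0, 0.2],
    [0.006, 0.01, 0.92, 0, 0.2]
  ]
}}

```text
clock: 22.62
position: [0.6167, 0.0685, 0.1823]
ee_rot: [0.159, 0.92, -0.065, 0.354]
ft_force: [0.2, -0.2, 0.2]
grip_width: 0.603
grasp_force: 0.0
```

Request:
{"op": "carry_out", "data": {
  "deltas": [
    [0, 0, 0.15, 0, 0.2],
    [0, 0, 0.3, 0, 0.2],
    [0, 0, 0.38, 0, 0.2],
    [0, 0, 0.38, 0, 0.2],
    [0, 0, 0.38, 0, -0.5],
    [0, 0, 0.38, 0, -1],
    [0, 0, 0.38, 0, -1],
    [0, 0, 0.38, 0, -1]
  ],
  "force": 50
}}

```text
clock: 23.62
position: [0.6508, 0.0558, 0.1385]
ee_rot: [0.158, 0.92, -0.065, 0.353]
ft_force: [-2.6, -0.9, 5.9]
grip_width: 0.265
grasp_force: 49.2
```

```bash
python3 - <<'E'
from h import *
np.set_printoptions(precision=3,suppress=True)
o=manip.get_obs(); R=Rn.from_quat(o["ee_rot"]).as_matrix(); p=np.array(o["position"]);print(o["joint_pos"],p,p+.003*R[:,2])
plan([(p+[0,0,.022],0),(p+[-.13*.989,.13*.148*.5,.05],0),(p+[-.25,.0,.07],0)],R=R)
E
```

```text
[-0.322  0.213 -0.062  2.068  1.098  0.542 -0.032] [0.651 0.056 0.139] [0.653 0.055 0.136]
[-0.098, -0.001, -0.109] 0.0
[0.492, -0.23, -0.692] 0.0
[0.463, -0.334, -0.593] 0.0
```

```bash
python3 - <<'E'
from h import *
o=manip.get_obs(); R=Rn.from_quat(o["ee_rot"]).as_matrix(); p=np.array(o["position"])
w=[(0,0,.010),(-.06,.009,.014),(-.12,.018,.02),(-.20,.02,.06)]
w=[p+np.array(a) for a in w]
d=[np.round(R.T@(a-p)/.15,3).tolist() for a in w]; print(d)
plan([(w[-1]+[0,-.10,.05],0),(w[-1]+[0.01,-.22,.05],0),(w[-1]+[.05,-.33,.04],0),(p+np.array([.538-.653,-.325-.0515,.06]),0)],p=w[-1])
E
```

```text
[[-0.045, -0.001, -0.05], [0.233, -0.079, -0.335], [0.501, -0.158, -0.629], [0.7, -0.327, -1.166]]
[-0.387, -0.63, -0.093] 0.0
[-0.243, -0.731, 0.227] 0.0
[-0.322, -0.6, 0.387] 0.0
[-0.094, -0.337, 0.447] 0.0
```

Request:
{"op": "carry_out", "data": {
  "deltas": [
    [-0.02, 0, -0.025, 0, -1],
    [-0.045, 0, -0.05, 0, -1],
    [-0.045, 0, -0.05, 0, -1],
    [0.05, -0.025, -0.14, 0, -1],
    [0.15, -0.05, -0.24, 0, -1],
    [0.23, -0.08, -0.335, 0, -1],
    [0.32, -0.105, -0.43, 0, -1],
    [0.41, -0.13, -0.53, 0, -1],
    [0.5, -0.16, -0.63, 0, -1],
    [0.57, -0.2, -0.8, 0, -1],
    [0.62, -0.27, -0.98, 0, -1],
    [0.62, -0.27, -0.98, 0, -1]
  ]
}}

```text
clock: 25.12
position: [0.4786, 0.0745, 0.1859]
ee_rot: [0.158, 0.92, -0.065, 0.353]
ft_force: [0.4, 0.4, -2.0]
grip_width: 0.262
grasp_force: 49.3
```

```bash
python3 - <<'E'
from h import *
np.set_printoptions(precision=4,suppress=True)
o=manip.get_obs(); R=Rn.from_quat(o["ee_rot"]).as_matrix(); p=np.array(o["position"]);print(o["joint_pos"],p,o["grip_width"])
b=camera("side"); save(b,"sd4")
plan([((.46,-.03,.25),0),((.47,-.14,.25),0),((.50,-.25,.235),0),((.538-.0022,-.325+.0043,.20),0)])
E
```

```text
[-0.4272 -0.2069 -0.1925  2.3676  0.8921  0.7343 -0.0053] [0.4786 0.0745 0.1859] 0.2622793645249478
[-0.368, -0.702, -0.239] 0.0
[-0.226, -0.668, 0.211] 0.0
[-0.253, -0.622, 0.369] 0.0
[-0.127, -0.362, 0.432] 0.0
```

View pics/sd4.png

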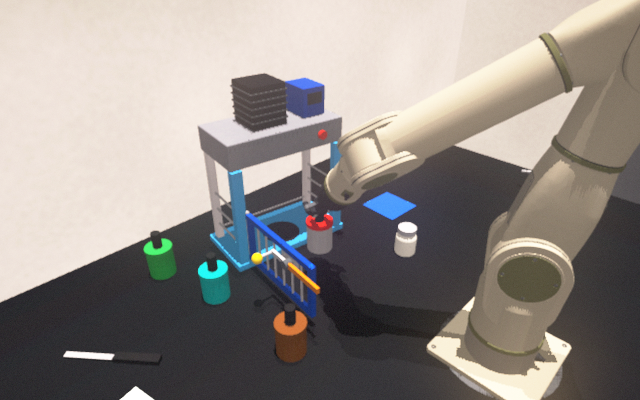

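The tin hangs upright at (319,235), clear of the shaker. I carry it on to the mat.

Request:
{"op": "carry_out", "data": {
  "deltas": [
    [-0.1, -0.1, -0.13, 0, -1],
    [-0.2, -0.25, -0.2, 0, -1],
    [-0.3, -0.45, -0.24, 0, -1],
    [-0.37, -0.7, -0.24, 0, -1],
    [-0.37, -0.7, -0.24, 0, -1]
  ]
}}

```text
clock: 25.8
position: [0.4601, -0.0325, 0.2498]
ee_rot: [0.16, 0.92, -0.066, 0.352]
ft_force: [-0.2, 0.7, -3.1]
grip_width: 0.264
grasp_force: 49.7
```

Request:
{"op": "carry_out", "data": {
  "deltas": [
    [-0.06, -0.17, 0.05, 0, -1],
    [-0.11, -0.34, 0.1, 0, -1],
    [-0.17, -0.5, 0.16, 0, -1],
    [-0.23, -0.67, 0.21, 0, -1]
  ]
}}

```text
clock: 26.3
position: [0.4707, -0.1411, 0.2497]
ee_rot: [0.158, 0.92, -0.066, 0.351]
ft_force: [-0.2, 1.1, -2.0]
grip_width: 0.262
grasp_force: 49.7
```

Request:
{"op": "carry_out", "data": {
  "deltas": [
    [-0.06, -0.16, 0.09, 0, -1],
    [-0.13, -0.31, 0.18, 0, -1],
    [-0.19, -0.47, 0.28, 0, -1],
    [-0.25, -0.62, 0.37, 0, -1],
    [-0.29, -0.75, 0.51, 0, -1],
    [-0.33, -0.87, 0.65, 0, -1],
    [-0.37, -0.98, 0.8, 0, -1],
    [-0.37, -0.98, 0.8, 0, -1],
    [-0.37, -0.98, 0.8, 0, -1]
  ]
}}

```text
clock: 27.42
position: [0.5357, -0.3187, 0.1996]
ee_rot: [0.157, 0.921, -0.066, 0.352]
ft_force: [0.8, 1.2, -1.3]
grip_width: 0.262
grasp_force: 49.7
```

```bash
python3 - <<'E'
from h import *
np.set_printoptions(precision=4,suppress=True)
o=manip.get_obs(); R=Rn.from_quat(o["ee_rot"]).as_matrix(); p=np.array(o["position"]);print(o["joint_pos"],p,R[:,2])
b=camera("side"); s=camera("scene"); save(s,"sc2")
for n,c in(("side",b),("scene",s)):
    h=cv2.cvtColor(c["img"],cv2.COLOR_RGB2HSV)
    k=(cv2.inRange(h,(0,120,50),(8,255,255))|cv2.inRange(h,(172,120,50),(180,255,255)))>0
    C=cloud(c,k); C=C[(abs(C[:,0]-p[0])<.07)&(abs(C[:,1]-p[1])<.07)&(C[:,2]>p[2]-.07)]; 
    if len(C)>5: print(n,len(C),C.mean(0),np.percentile(C,[3,97],axis=0),cv2.minEnclosingCircle(C[:,:2].astype(np.float32)))
plan([((.538-.0022,-.325+.0043,.135),0),((.538-.0022,-.325+.0043,.1225),0)])
E
```

```text
[-0.8076 -0.2199  1.2775  2.1904  0.2896  0.2981  1.5309] [ 0.5357 -0.3187  0.1996] [ 0.6268 -0.2312 -0.7441]
side 173 [ 0.5332 -0.312   0.1638] [[ 0.5061 -0.3505  0.1579]
 [ 0.569  -0.2863  0.1775]] ((0.5366752743721008, -0.3180873692035675), 0.03765883296728134)
scene 293 [ 0.5499 -0.3202  0.1671] [[ 0.5086 -0.352   0.1587]
 [ 0.5727 -0.2894  0.1958]] ((0.5402572751045227, -0.3213830888271332), 0.03567158803343773)
[0.284, -0.006, 0.326] 0.0
[0.056, 0.001, 0.062] 0.0
```

Request:
{"op": "carry_out", "data": {
  "deltas": [
    [0.09, -0.01, 0.1, 0, -1],
    [0.18, -0.02, 0.2, 0, -1],
    [0.25, -0.02, 0.29, 0, -1],
    [0.28, -0.025, 0.33, 0, -1],
    [0.3, -0.025, 0.35, 0, -1],
    [0.315, -0.025, 0.37, 0, -1],
    [0.325, -0.025, 0.38, 0, -1],
    [0.325, -0.025, 0.38, 0, -1]
  ]
}}

```text
clock: 28.52
position: [0.5359, -0.3255, 0.1378]
ee_rot: [0.149, 0.921, -0.075, 0.351]
ft_force: [0.5, -0.2, -1.6]
grip_width: 0.264
grasp_force: 49.8
```

```bash
python3 - <<'E'
from h import *
np.set_printoptions(precision=4,suppress=True)
o=manip.get_obs(); R=Rn.from_quat(o["ee_rot"]).as_matrix(); p=np.array(o["position"]);print(o["joint_pos"],p,R)
R0=Rn.from_quat([.158,.92,-.066,.352]).as_matrix(); print("tin axis", (R@R0.T)[:,2])
plan([((.536,-.3225,.1225),0)])
E
```

```text
[ 0.4383  0.1092  0.0913  2.1951 -0.8036  0.1571  2.5289] [ 0.5359 -0.3255  0.1378] [[-0.7093  0.328   0.624 ]
 [ 0.2228  0.9441 -0.243 ]
 [-0.6688 -0.0333 -0.7427]]
tin axis [0.0071 0.022  0.9997]
[0.072, 0.023, 0.071] 0.0
```

Request:
{"op": "carry_out", "data": {
  "deltas": [
    [0.02, 0.01, 0.02, 0, -1],
    [0.035, 0.02, 0.035, 0, -1],
    [0.05, 0.023, 0.05, 0, -1],
    [0.05, 0.023, 0.05, 0, -1]
  ]
}}

```text
clock: 29.02
position: [0.5369, -0.3224, 0.128]
ee_rot: [0.149, 0.921, -0.076, 0.351]
ft_force: [-0.7, -0.7, -1.4]
grip_width: 0.263
grasp_force: 49.7
```

```bash
python3 - <<'E'
from h import *
np.set_printoptions(precision=4,suppress=True)
o=manip.get_obs(); R=Rn.from_quat(o["ee_rot"]).as_matrix(); p=np.array(o["position"]);print(o["joint_pos"],p)
R0=Rn.from_quat([.158,.92,-.066,.352]).as_matrix(); print("tin axis", (R@R0.T)[:,2])
plan([((.536,-.3225,.1225),0)])
E
```

```text
[ 0.5374  0.1288 -0.0201  2.1991 -0.8471  0.1274  2.5757] [ 0.5369 -0.3224  0.128 ]
tin axis [0.0069 0.0236 0.9997]
[0.028, -0.001, 0.023] 0.0
```

Request:
{"op": "carry_out", "data": {
  "deltas": [
    [0.008, 0, 0.008, 0, -1],
    [0.016, 0, 0.015, 0, -1],
    [0.023, 0, 0.021, 0, -1],
    [0.027, 0, 0.024, 0, -1],
    [0.027, 0, 0.024, 0, -1]
  ]
}}

```text
clock: 29.65
position: [0.5362, -0.3235, 0.1232]
ee_rot: [0.15, 0.921, -0.076, 0.351]
ft_force: [-1.6, 1.3, 3.8]
grip_width: 0.263
grasp_force: 50.2
```

```bash
python3 - <<'E'
from h import *
np.set_printoptions(precision=4,suppress=True)
o=manip.get_obs(); R=Rn.from_quat(o["ee_rot"]).as_matrix(); p=np.array(o["position"]);print(o["joint_pos"],p,R[:,2],o["ft_force"])
b=camera("side"); s=camera("scene")
for n,c in(("side",b),("scene",s)):
    h=cv2.cvtColor(c["img"],cv2.COLOR_RGB2HSV)
    k=(cv2.inRange(h,(0,120,50),(8,255,255))|cv2.inRange(h,(172,120,50),(180,255,255)))>0
    C=cloud(c,k); C=C[(abs(C[:,0]-p[0])<.06)&(abs(C[:,1]-p[1])<.06)&(C[:,2]>.06)]; print(n,len(C),np.percentile(C[:,2],[5,50,95]),cv2.minEnclosingCircle(C[:,:2].astype(np.float32)))
h=cv2.cvtColor(b["img"],cv2.COLOR_RGB2HSV); k=cv2.inRange(h,(100,150,80),(120,255,255))>0; C=cloud(b,k); C=C[(abs(C[:,2])<.012)&(abs(C[:,0]-.54)<.12)&(abs(C[:,1]+.33)<.12)]; print("mat",cv2.minAreaRect(C[:,:2].astype(np.float32)))
E
```

```text
[ 0.6416  0.1425 -0.1264  2.1976 -0.8456  0.11    2.5832] [ 0.5362 -0.3235  0.1232] [ 0.6248 -0.245  -0.7414] [-1.6272  1.3416  3.8302]
side 176 [0.0815 0.0869 0.0921] ((0.5394370555877686, -0.3250735402107239), 0.03829381614923477)
scene 249 [0.0834 0.0893 0.0963] ((0.5409227013587952, -0.3266561031341553), 0.03571996092796326)
mat ((0.5424990653991699, -0.3288496136665344), (0.14018917083740234, 0.14018157124519348), 89.58628845214844)
```

Request:
{"op": "carry_out", "data": {
  "deltas": [
    [0, 0, 0, 0, -0.4],
    [0, 0, 0, 0, -0.2],
    [0, 0, 0, 0, 0.2],
    [0, 0, 0, 0, 0.3],
    [0, 0, -0.1, 0, 0.3],
    [0, 0, -0.25, 0, 0.3],
    [0, 0, -0.5, 0, 0.3],
    [0, 0, -0.8, 0, 0.3],
    [0, 0, -1, 0, 0.3],
    [0, 0, -1, 0, 0.3]
  ]
}}

```text
clock: 31.0
position: [0.4421, -0.2869, 0.236]
ee_rot: [0.149, 0.921, -0.077, 0.353]
ft_force: [-0.4, 0.3, 0.9]
grip_width: 0.655
grasp_force: 0.0
```

```bash
python3 - <<'E'
from h import *
np.set_printoptions(precision=4,suppress=True)
b=camera("side"); s=camera("scene"); save(b,"sd5"); cv2.imwrite("pics/fin.png",np.vstack([b["img"][120:350],s["img"][40:340]])[:,:,::-1])
for n,c in(("side",b),("scene",s)):
    h=cv2.cvtColor(c["img"],cv2.COLOR_RGB2HSV)
    k=(cv2.inRange(h,(0,120,50),(8,255,255))|cv2.inRange(h,(172,120,50),(180,255,255)))>0
    C=cloud(c,k); C=C[(abs(C[:,0]-.54)<.06)&(abs(C[:,1]+.326)<.06)&(C[:,2]>.06)]; print(n,len(C),np.percentile(C[:,2],[5,50,95]),cv2.minEnclosingCircle(C[:,:2].astype(np.float32)))
h=cv2.cvtColor(b["img"],cv2.COLOR_RGB2HSV); k=cv2.inRange(h,(24,150,120),(34,255,255))>0; C=cloud(b,k); C=C[abs(C[:,2]-.15)<.03]; print("ball",np.median(C,0),"expected",ballat(np.pi/2,.142,.147))
E
```

```text
side 177 [0.0814 0.0863 0.0904] ((0.5379305481910706, -0.3270547688007355), 0.03643399849534035)
scene 366 [0.0831 0.0883 0.0949] ((0.5391665101051331, -0.32989150285720825), 0.035180509090423584)
ball [0.4714 0.2744 0.1504] expected [0.4798 0.2834 0.147 ]
```

View pics/fin.png

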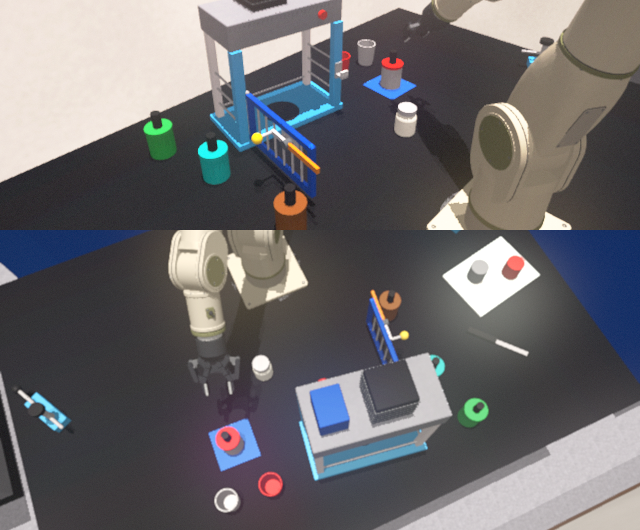

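The tin stands upright in the middle of the mat (around (392,75) in the upper picture). The gate is open at about 90°, the cups and jar are undisturbed, and the robot is touching nothing.

```bash
python3 -c "
from workcell import ticket
print(ticket.hand_in())"
```

```text
the job is handed in; nothing more can be done
None
```

The job is done and handed in at about 31 s: I pressed the ball so the latch bar cleared its catch, swung the gate open to about 90° and left it there, and set the tin upright on the middle of the mat, with the cups and jar where they were.

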